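Line up the knob weights by size on the weight row

ROBOT

A 7-joint arm with a two-finger parallel gripper is mounted at the origin on a cart in front of the work surface, level with it; the furniture and walls round the work are solid. World frame = base frame: x ahead of the robot, y to its left, z up, the work surface at z = 0. Lengths are in m, angles in rad, forces in N, time in s.
With the tool pointing down it reaches from about 0.35 to 0.9 m from the base axis. Payload 19.9 kg.
Tool frame: the origin (TCP) lies between the finger pads; the fingertips stand 19 mm ahead of it and the grasp point (between the pads) is the TCP; z points along the fingers, y is the line along which they close (so a half turn about z gives the same grasp; the last joint's range is limited). The gripper opens to 94 mm and grips with 3 to 60 N. Pads are 16 mm wide; open, the fingers measure 119 mm over their backs; the gripper's body (75 mm by 177 mm) begins 78 mm behind the grasp point.
Start: joints at [1.23, 0.417, -0.01, 1.614, 0.005, 1.111, -0.053], TCP at [0.184, -0.597, 0.193] pointing down, gripper open.
Joint ranges: [-2.81, 2.81], [-0.39, 2.02], [-1.27, 1.25], [0.06, 2.57], [-1.19, 4.33], [0.19, 2], [-2.82, 2.82]. Speed limits (rad/s): [1.89, 1.89, 2.39, 2.39, 3.01, 3.01, 3.01].

INTERFACE

Orientations are given as a 3x3 rotation matrix whose columns are the frame's x, y, z axes.
In Python, from rig import robot gives the robot as it stands. Calls block until the motion is done:
- robot.move_ptp(position, orientation): joint-space move of the TCP to a pose.
- robot.move_linear(position, velocity=0.15, frame=None, threshold=None): straight line of the TCP; frame=None keeps the orientation; velocity is the mean speed in m/s. With threshold (N) it stops when the force on the tool has changed by that much, and returns True; else False.
- robot.goto_joints(angles): joint-space move.
- robot.gripper_to(opening): finger opening in m; the grip force is fixed at half the most; returns when the fingers have stopped.
- robot.pause(seconds).
- robot.ik(position, orientation): joint angles nearest the present ones, or None.
- robot.get_state(): the state.
- robot.grab_frame(name): name is "side" or "top" or "wrist"; returns the picture (480x640x3 uint8, red, green, blue); there is no depth.
- robot.camera_info(name): a dict with "fx", "fy", "cx", "cy" (pixels), "rvec" (rotation vector, rad) and "tvec" (3), from world to camera coordinates, as OpenCV has them. Camera axes: x right, y down, z forward; pixel columns grow to the right and rows downward; lengths in m; the calibration is good to about 2 mm. A picture is of the moment at which its call begins: read the wrist's pose just before it. camera_info takes no time and is no camera call; for the wrist camera it gives the pose at the moment of the call.
A pose or a line that the arm cannot do raises robot.PlanningError and nothing moves.
- robot.sign_off(): hands the job in; it is judged then, once.
The state is a dict: "time": time; "qpos": joint angles; "joint_vel": joint speeds; "effort": joint torques, N m; "ee_pos": TCP position; "tool_rot": TCP orientation; "force": force on the tool from outside, world axes, zero at the start; "moment": the same for the moment, N m; "opening": finger opening in m; "grasp_force": force on a finger pad.
Only numpy, scipy, OpenCV 4.12 (cv2) and the standard library are available. Lean on these libraries where they do the work, as an engineer would, in place of code of your own. Each camera call takes 0.05 s, during which the arm holds its last target. There are 200 camera calls.

TASK

Put the four knob weights that stand around the blue vice (not the two beyond the open case) on the bar with the four round black seats, in order of size: the largest on the seat beside the red end block, then the next smaller and so on, down to the smallest on the seat beside the grey end block. Stand each one upright in the middle of its seat and leave it there.

Things in the scene. Friction and masses are not known exactly. Their poses are not given: they have to be found in the camera images.
- weight_500: Loose brass-yellow knob weight, the largest of four: a round body 38 mm wide and about 35 mm high with a narrower knob, 58 mm high in all, 500 g. Starts upright on the bench near the blue vice. Origin at its underside's centre, z up. Grip from above low on the round part; the knob is too slippery. Beside the vice (90 mm high) there is most room with the fingers closing along base x.
- weight_200: Loose brass-yellow knob weight, the second largest of four: a round body 29 mm wide and about 27 mm high with a narrower knob, 45 mm high in all, 200 g. Starts upright on the bench near the blue vice. Origin at its underside's centre, z up. Grip from above low on the round part; the knob is too slippery. Beside the vice (90 mm high) there is most room with the fingers closing along base x.
- weight_100: Loose silver-grey knob weight, the third in size of four: a round body 23 mm wide and about 21 mm high with a narrower knob, 36 mm high in all, 100 g. Starts upright on the bench near the blue vice. Origin at its underside's centre, z up. Grip from above low on the round part; the knob is too slippery. Beside the vice (90 mm high) there is most room with the fingers closing along base x.
- weight_50: Loose brass-yellow knob weight, the smallest of four: a round body 19 mm wide and about 18 mm high with a narrower knob, 30 mm high in all, 50 g. Starts upright on the bench near the blue vice. Origin at its underside's centre, z up. Grip from above low on the round part; the knob is too slippery. Beside the vice (90 mm high) there is most room with the fingers closing along base x.
- seat_1: One of four equal round black rubber seats, 48 mm wide and 2 mm high, in a straight row 60 mm apart on a fixed aluminium bar (310 x 64 mm, 8 mm high) lying on the bench. Origin at its underside's centre, 8 mm above the bench; a weight stands on its top, 10 mm above the bench. Its y axis runs along the row. Outermost, at the +y end.
- seat_2: One of four equal round black rubber seats, 48 mm wide and 2 mm high, in a straight row 60 mm apart on a fixed aluminium bar (310 x 64 mm, 8 mm high) lying on the bench. Origin at its underside's centre, 8 mm above the bench; a weight stands on its top, 10 mm above the bench. Its y axis runs along the row. Inner seat, next to seat_1.
- seat_3: One of four equal round black rubber seats, 48 mm wide and 2 mm high, in a straight row 60 mm apart on a fixed aluminium bar (310 x 64 mm, 8 mm high) lying on the bench. Origin at its underside's centre, 8 mm above the bench; a weight stands on its top, 10 mm above the bench. Its y axis runs along the row. Inner seat, next to seat_4.
- seat_4: One of four equal round black rubber seats, 48 mm wide and 2 mm high, in a straight row 60 mm apart on a fixed aluminium bar (310 x 64 mm, 8 mm high) lying on the bench. Origin at its underside's centre, 8 mm above the bench; a weight stands on its top, 10 mm above the bench. Its y axis runs along the row. Outermost, at the -y end.
- red_end: Red stop block, 60 mm across the bar, 14 mm along it and 16 mm high, fixed on top of one end of the bar, 52 mm from the centre of the nearest seat; which end differs from start to start. The largest weight belongs on the seat beside it. Origin at the centre of its underside, 8 mm above the bench.
- grey_end: Grey stop block, 60 mm across the bar, 14 mm along it and 16 mm high, fixed on top of one end of the bar, 52 mm from the centre of the nearest seat; which end differs from start to start. The smallest weight belongs on the seat beside it. Origin at the centre of its underside, 8 mm above the bench.
Mind the look-alikes: they are no part of the job. What is shaped like the weight_200 but turquoise is not meant.

How it is judged:
At the end, for the whole second after the job is handed in: The four weights stand upright (within 0.1 rad), at rest and released on the four seats, each with its centre within 12 mm of its seat's centre, in order of size from the largest beside the red block to the smallest beside the grey block (height (world z) of weight_500 between 0.006 and 0.014 m and angle between each of weight_500, weight_200, weight_100, weight_50's own z axis and vertical below 0.1 rad and linear speed of each of weight_500, weight_200, weight_100, weight_50 below 0.02 m/s and contact force between each of weight_500, weight_200, weight_100, weight_50 and the fingers below 0.05 N and height (world z) of weight_200 between 0.006 and 0.014 m and height (world z) of weight_100 between 0.006 and 0.014 m and height (world z) of weight_50 between 0.006 and 0.014 m and ((horizontal distance between red_end and seat_1 below 0.08 m and horizontal distance between grey_end and seat_4 below 0.08 m and horizontal distance between weight_500 and seat_1 below 0.012 m and horizontal distance between weight_200 and seat_2 below 0.012 m and horizontal distance between weight_100 and seat_3 below 0.012 m and horizontal distance between weight_50 and seat_4 below 0.012 m) or (horizontal distance between red_end and seat_4 below 0.08 m and horizontal distance between grey_end and seat_1 below 0.08 m and horizontal distance between weight_500 and seat_4 below 0.012 m and horizontal distance between weight_200 and seat_3 below 0.012 m and horizontal distance between weight_100 and seat_2 below 0.012 m and horizontal distance between weight_50 and seat_1 below 0.012 m))); the robot touches nothing.
It also fails if it takes over 102 s, if anything falls off the work surface, if the arm or the gripper's body presses on something with over 40 N, if the wrist force passes 120 N, or if a joint passes its speed limit or range.

## Working session

There is one attempt and no reset: what is moved stays moved. The work goes in short steps, each a Python script; the robot and the scene stay as the last script left them, time stands still between calls to the robot, and variables do not carry over. Pictures are saved under pics/ and viewed, at most 14 in all, crops included, and the job is handed in when it is done.

```bash
mkdir -p pics; ls; python3 - <<'E'
from rig import robot
import cv2
for n in("top","side"):
    cv2.imwrite(f"pics/{n}0.png",robot.grab_frame(n)[:,:,::-1]); print(n,robot.camera_info(n))
print(robot.get_state())
E
```

```text
pics
top {'fx': 581.2695755225759, 'fy': 581.2695755225759, 'cx': 326.19745186451905, 'cy': 244.73602117596852, 'rvec': array([ 2.20628573, -2.18016464,  0.08565613]), 'tvec': array([-0.17803664,  0.57958536,  1.17715328])}
side {'fx': 513.1948149377699, 'fy': 513.1948149377699, 'cx': 322.5929493201225, 'cy': 239.14116075663296, 'rvec': array([ 0.23563761, -2.58504477,  1.62644713]), 'tvec': array([0.54233562, 0.15282218, 0.88574691])}
{'time': 0.1, 'qpos': array([ 1.23047265,  0.41792364, -0.01030434,  1.61410224,  0.00476265,
        1.11071191, -0.05298162]), 'joint_vel': array([ 0.00173102, -0.0014963 , -0.00040254, -0.00246191,  0.00010105,
       -0.00064898, -0.0011255 ]), 'effort': array([ 2.77287676e-03, -8.52587557e+01,  6.40680995e-01, -4.26693141e+01,
       -4.88421775e-02,  1.63414178e-02,  8.02744853e-05]), 'ee_pos': array([ 0.18386383, -0.59697295,  0.19248696]), 'tool_rot': array([[ 9.55667113e-01,  2.94448899e-01, -4.64232989e-04],
       [ 2.94449231e-01, -9.55666575e-01,  1.02382899e-03],
       [-1.42186632e-04, -1.11513274e-03, -9.99999368e-01]]), 'force': array([-0.76089883, -0.79847063,  0.82585881]), 'moment': array([-0.03069247, -0.01062486, -0.04298588]), 'grasp_force': 0.0, 'opening': 0.0941178036990874}
```

View pics/top0.png

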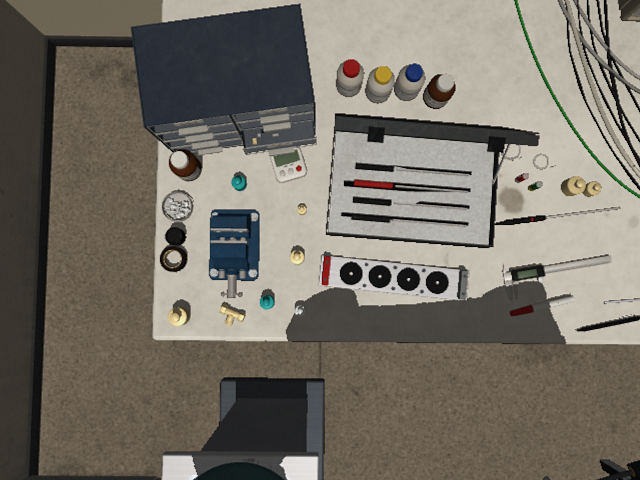

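View pics/side0.png

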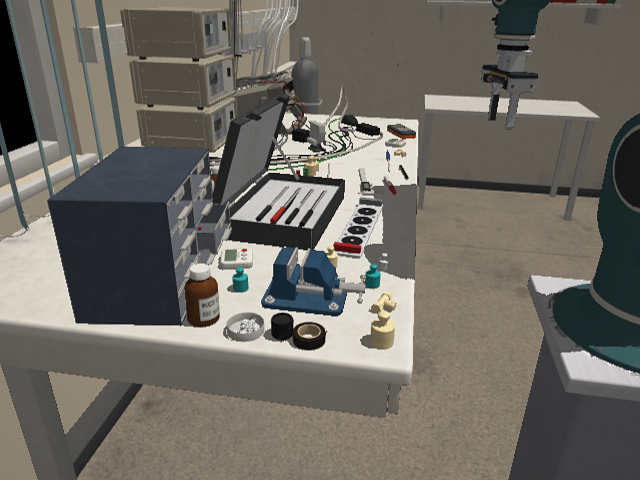

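The top view shows the vice at (234,245). Brass candidates:
- (178,316), large.
- (297,255), medium.
- (302,209), small.
- A pale item half in shadow at (299,308), which is probably the silver weight.

Not meant: turquoise look-alikes at (239,181) and (267,299), a brass fitting lying at (232,314), and two weights beyond the case at (574,186) and (593,188). The red end block is at (326,270) and the grey one at (463,285). I'll enlarge to confirm.

```bash
python3 - <<'E'
import cv2, numpy as np
t=cv2.imread("pics/top0.png"); s=cv2.imread("pics/side0.png")
a=cv2.resize(t[160:345,150:350],None,fx=3,fy=3,interpolation=cv2.INTER_CUBIC)
b=cv2.resize(t[240:310,310:480],None,fx=4.7,fy=4.7,interpolation=cv2.INTER_CUBIC)
c=cv2.resize(s[190:360,210:420],None,fx=3.5,fy=3.5,interpolation=cv2.INTER_CUBIC)
for n,i in zip("abc",(a,b,c)): cv2.imwrite(f"pics/crop_{n}.png",i); print(i.shape)
E
```

```text
(555, 600, 3)
(329, 799, 3)
(595, 735, 3)
```

View pics/crop_a.png

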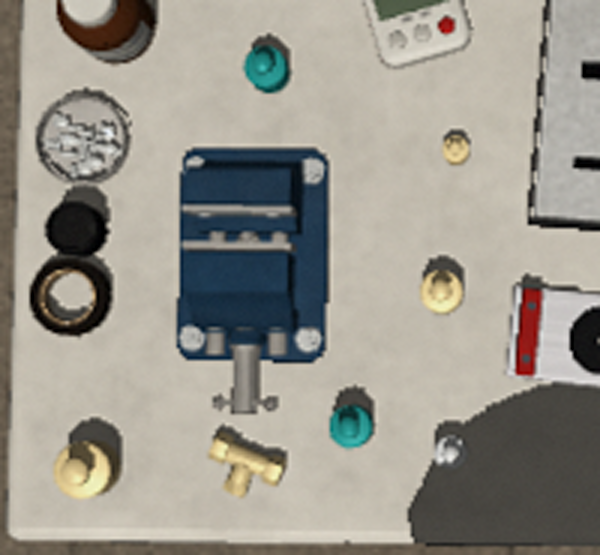

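View pics/crop_c.png

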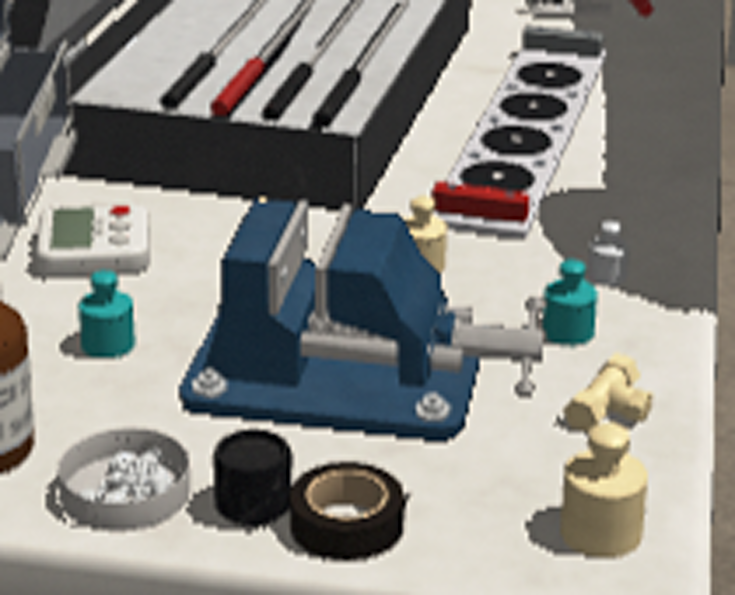

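View pics/crop_b.png

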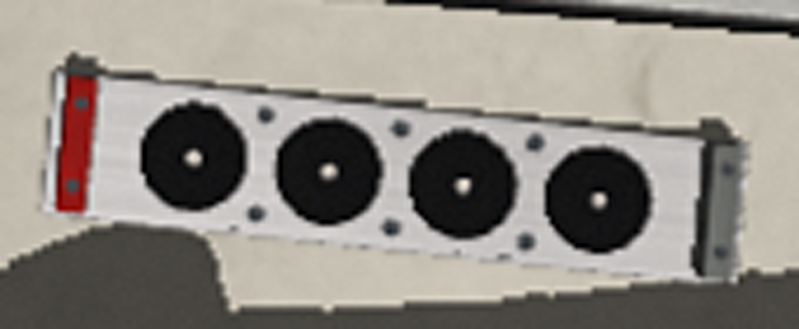

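Confirmed. The targets are 500 at (178,316), 200 at (297,255), 100 (silver) at (299,309) and 50 at (302,209). All four are untinted knob weights around the vice. The turquoise ones and the lying brass fitting are excluded. The red end is on the +y (image left) side. Next I triangulate.

```bash
cat > h.py <<'E'
from rig import robot
import cv2, numpy as np
def cam(n):
    c=robot.camera_info(n); K=np.array([[c["fx"],0,c["cx"]],[0,c["fy"],c["cy"]],[0,0,1.]])
    return K,cv2.Rodrigues(c["rvec"])[0],c["tvec"].reshape(3,1)
def tri(views):  # [(cam,(u,v)),...] -> point, worst pixel residual
    A=[];
    for (K,R,t),(u,v) in views:
        P=K@np.hstack([R,t]); A+=[u*P[2]-P[0],v*P[2]-P[1]]
    X=np.linalg.svd(np.array(A))[2][-1]; X=X[:3]/X[3]
    r=max(np.abs(proj(c,X)-p).max() for c,p in views); return X,r
def proj(c,X):
    K,R,t=c; return cv2.projectPoints(np.asarray(X,float).reshape(-1,1,3),cv2.Rodrigues(R)[0],t,K,None)[0].reshape(-1,2).squeeze()
def ray(c,p,z):
    K,R,t=c; o=(-R.T@t).ravel(); d=R.T@np.linalg.solve(K,[p[0],p[1],1]); return o+d*(z-o[2])/d[2]
def down(yaw=0,s=1):  # fingers close along base x turned by yaw
    y=s*np.array([np.cos(yaw),np.sin(yaw),0]); z=np.array([0,0,-1.]); return np.column_stack([np.cross(y,z),y,z])
E
python3 - <<'E'
from h import *
np.set_printoptions(precision=4,suppress=True)
T,S=cam("top"),cam("side")
f=lambda p,s,o:(np.array(p)+.5)/s-.5+o
a=lambda *p:f(p,3,(150,160)); b=lambda *p:f(p,4.7,(310,240)); c=lambda *p:f(p,3.5,(210,190))
D={"500":(a(76,466),c(607,430)),"200":(a(440,281),c(424,203)),"100":(a(449,448),c(611,226)),"50":(a(457,146),c(262,199)),
"s1":(b(193,158),c(497,177)),"s2":(b(329,171),c(517,139)),"s3":(b(463,185),c(534,105)),"s4":(b(599,200),c(549,74)),
"caserim":(np.array([328,232.]),c(357,158))}
for k,(p,q) in D.items(): print(k,*tri([(T,p),(S,q)]))
for k in("s1","s2","s3","s4"): print(k,ray(T,D[k][0],.01))
for k,z in(("500",.058),("200",.045),("100",.036),("50",.030)):
    P=ray(T,D[k][0],z); print(k,P,[robot.ik([P[0],P[1],.03],down(0,s)) for s in(1,-1)])
    print([robot.ik([P[0]-.1,P[1],.25],down(0,s)) is not None for s in(1,-1)])
E
```

```text
500 [0.4347 0.126  0.0577] 1.496580264698423
200 [ 0.5583 -0.1113  0.0437] 2.3022277427399445
100 [ 0.4478 -0.1184  0.0361] 1.4641503945053387
50 [ 0.6542 -0.1207  0.0317] 0.511551270265727
s1 [ 0.5234 -0.2226  0.0107] 0.21136381276693328
s2 [ 0.5179 -0.2826  0.0113] 0.48665569143912535
s3 [ 0.5125 -0.3417  0.0115] 0.44615675411284883
s4 [ 0.507  -0.4019  0.011 ] 0.19501169086885284
caserim [ 0.606  -0.1743  0.0387] 0.2221764377042632
s1 [ 0.5238 -0.2226  0.01  ]
s2 [ 0.5188 -0.2827  0.01  ]
s3 [ 0.5133 -0.3419  0.01  ]
s4 [ 0.5074 -0.402   0.01  ]
500 [0.4366 0.126  0.058 ] [array([ 0.5101,  0.6065, -1.0488,  2.1281,  0.7346,  0.8288, -0.9978]), array([ 0.5341,  0.6295, -1.0848,  2.1276,  0.7662,  0.8492,  2.1175])]
[True, True]
200 [ 0.5619 -0.1109  0.045 ] [array([ 0.5963,  0.6061, -0.5917,  1.8515,  0.4494,  0.8203, -0.226 ]), array([-0.6155,  0.8469,  1.079 ,  1.8917, -0.9067,  0.9948, -2.2585])]
[True, True]
100 [ 0.4501 -0.1183  0.036 ] [array([ 0.6357,  0.4297, -0.5221,  2.1137,  0.3376,  0.678 , -0.1131]), array([-0.6576,  0.6646,  1.0826,  2.1522, -0.8292,  0.8311, -2.1875])]
[True, True]
50 [ 0.6552 -0.1205  0.03  ] [array([ 0.567 ,  0.7588, -0.6331,  1.6007,  0.5213,  0.9568, -0.2419]), array([-0.5291,  0.9823,  1.0772,  1.6419, -0.9483,  1.1235, -2.3273])]
[True, True]
```

```bash
python3 - <<'E'
from h import *
import pickle
np.set_printoptions(precision=4,suppress=True)
D={}
for k,p in (("bar",[.50,-.31,.27]),("cl",[.52,-.13,.27]),("500",[.43,.126,.2])):
    robot.move_ptp(p,down()); c=cam("wrist"); im=robot.grab_frame("wrist")[:,:,::-1]
    D[k]=c; cv2.imwrite(f"pics/w_{k}.png",im); s=robot.get_state(); print(k,s["time"],s["ee_pos"],s["qpos"])
pickle.dump(D,open("w.pkl","wb"))
cv2.imwrite("pics/w_all.png",np.hstack([cv2.resize(cv2.imread(f"pics/w_{k}.png"),(400,300)) for k in("bar","cl")]))
E
```

```text
bar 1.75 [ 0.4991 -0.3113  0.2696] [ 0.8347  0.3174 -0.4176  1.6025  0.134   1.2507  0.3904]
cl 2.55 [ 0.5199 -0.1313  0.2699] [ 0.6309  0.2254 -0.5168  1.7249  0.118   1.2224  0.0827]
500 3.6833 [0.4309 0.1248 0.2002] [ 0.3409  0.138  -0.7416  2.0035  0.108   1.0383 -0.4531]
```

View pics/w_bar.png

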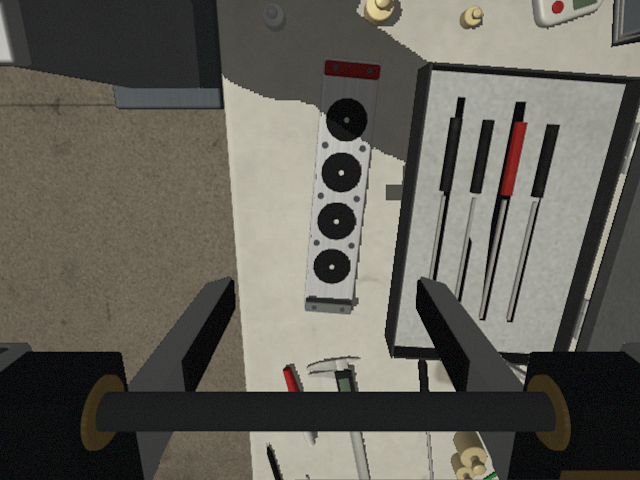

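View pics/w_cl.png

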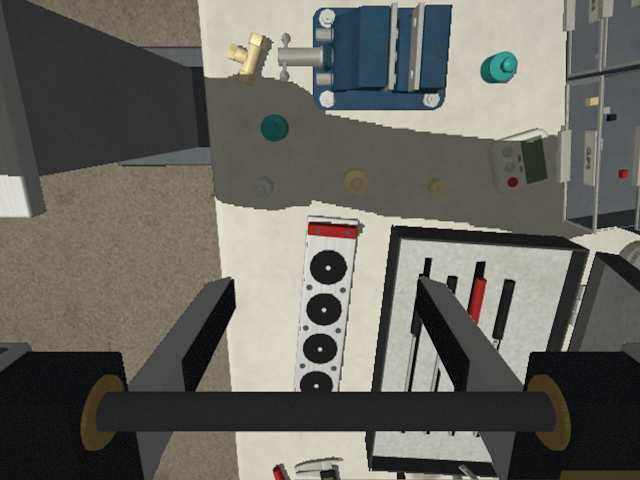

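View pics/w_500.png

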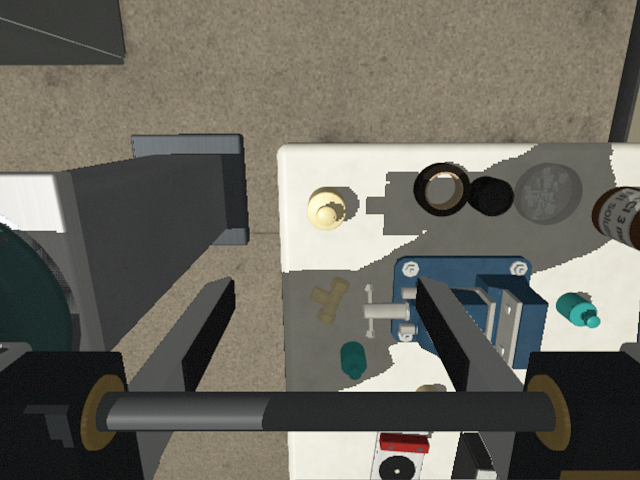

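The wrist views show the following:
- **Bar view:** seats at (347,120), (341,173), (336,221) and (332,266).
- **Cluster view:** knob tops of the 100 at (264,186), the 200 at (356,180) and the 50 at (437,187).
- **500 view:** knob top at (325,212).

I'll combine these with the top and side views, then grasp the 500.

```bash
cat >> h.py <<'E'
OPEN={"500":.080,"200":.070,"100":.064,"50":.060}; DIA={"500":.038,"200":.029,"100":.023,"50":.019}
def job(k,P,Q,zg=.0225,v=.25):
    R=down(); zh=.13 if k!="500" else .16
    robot.gripper_to(OPEN[k])
    robot.move_ptp([P[0],P[1],zh],R)
    robot.move_linear([P[0],P[1],zg],velocity=v)
    robot.gripper_to(.0); s=robot.get_state(); print(k,"grip",round(s["opening"],4),round(s["grasp_force"],1),s["ee_pos"],s["time"])
    if abs(s["opening"]-DIA[k])>.006: print("BAD GRIP"); return False
    robot.move_linear([P[0],P[1],.19],velocity=v)
    robot.move_ptp([Q[0],Q[1],.13],R)
    print("held",round(robot.get_state()["opening"],4))
    robot.move_linear([Q[0],Q[1],zg+.025],velocity=v)
    print("touch",robot.move_linear([Q[0],Q[1],zg+.0085],velocity=.03,threshold=4),robot.get_state()["ee_pos"],robot.get_state()["force"])
    robot.gripper_to(OPEN[k]); robot.pause(.2)
    robot.move_linear([Q[0],Q[1],.14],velocity=v); print("done",robot.get_state()["time"]); return True
E
python3 - <<'E'
from h import *
import pickle,json
np.set_printoptions(precision=4,suppress=True)
W=pickle.load(open("w.pkl","rb")); T,S=cam("top"),cam("side")
f=lambda p,s,o:(np.array(p)+.5)/s-.5+o
a=lambda *p:(T,f(p,3,(150,160))); b=lambda *p:(T,f(p,4.7,(310,240))); c=lambda *p:(S,f(p,3.5,(210,190)))
w=lambda k,*p:(W[k],np.array(p,float))
D={"500":(a(76,466),c(607,430),w("500",325,212)),"200":(a(440,281),c(424,203),w("cl",356,180)),"100":(a(449,448),c(611,226),w("cl",264,186)),"50":(a(457,146),c(262,199),w("cl",437,187)),
"s1":(b(193,158),c(497,177),w("bar",347,120),w("cl",329,267)),"s2":(b(329,171),c(517,139),w("bar",341,173),w("cl",324,310)),"s3":(b(463,185),c(534,105),w("bar",336,221),w("cl",320,349)),"s4":(b(599,200),c(549,74),w("bar",332,266))}
H={"500":.058,"200":.045,"100":.036,"50":.03}
P={}
for k,v in D.items():
    X,r=tri(v); P[k]=list(X); print(k,X,round(r,1),*[ray(q[0],q[1],H.get(k,.01))[:2] for q in v if q[0] is not S])
json.dump(P,open("P.json","w"))
if abs(P["500"][2]-.058)<.006: job("500",P["500"],P["s1"])
cv2.imwrite("pics/w1.png",robot.grab_frame("wrist")[:,:,::-1])
E
```

```text
500 [0.4341 0.1273 0.0572] 4.7 [0.4366 0.126 ] [0.4316 0.1319]
200 [ 0.5576 -0.1101  0.0439] 2.8 [ 0.5619 -0.1109] [ 0.5548 -0.1068]
100 [ 0.4485 -0.1176  0.0359] 2.8 [ 0.4501 -0.1183] [ 0.4518 -0.1149]
50 [ 0.6531 -0.1198  0.0314] 3.6 [ 0.6552 -0.1205] [ 0.6491 -0.117 ]
s1 [ 0.5241 -0.2231  0.0104] 1.4 [ 0.5238 -0.2226] [ 0.5249 -0.2242] [ 0.5258 -0.223 ]
s2 [ 0.5183 -0.2831  0.0111] 0.9 [ 0.5188 -0.2827] [ 0.5187 -0.2842] [ 0.5194 -0.284 ]
s3 [ 0.5128 -0.342   0.0114] 0.8 [ 0.5133 -0.3419] [ 0.5132 -0.3429] [ 0.5139 -0.3433]
s4 [ 0.5073 -0.4018  0.011 ] 0.9 [ 0.5074 -0.402 ] [ 0.5084 -0.4021]
500 grip 0.0343 28.3 [0.4339 0.1273 0.0223] 5.9083
held 0.0348
touch True [ 0.5232 -0.2232  0.0317] [-3.7421  0.2528  2.9797]
done 10.725
```

View pics/w1.png

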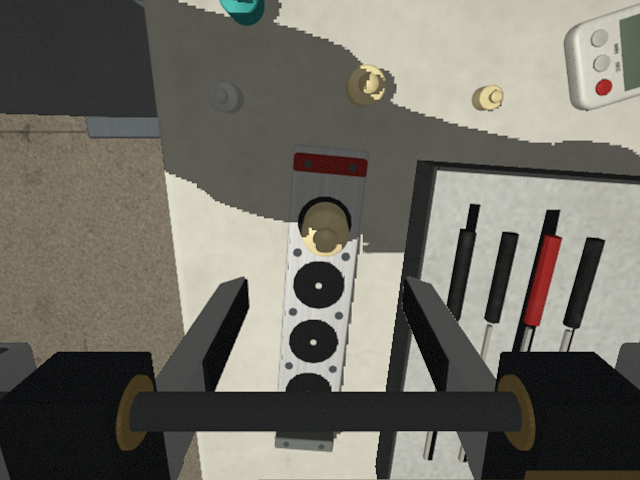

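```bash
python3 - <<'E'
from h import *
robot.move_ptp([.56,-.08,.2],down()); 
t=robot.grab_frame("top")[:,:,::-1]; s=robot.grab_frame("side")[:,:,::-1]
cv2.imwrite("pics/t1.png",t); cv2.imwrite("pics/s1.png",s)
a=cv2.resize(t[235:315,310:480],None,fx=4.7,fy=4.7,interpolation=cv2.INTER_CUBIC)
b=cv2.resize(s[180:280,300:420],None,fx=2.2*1.7,fy=2.2,interpolation=cv2.INTER_CUBIC)[:,:799]
b=cv2.resize(s[180:265,320:410],(233,220),interpolation=cv2.INTER_CUBIC)
o=np.zeros((596,799,3),np.uint8);o[:376]=a;o[376:,:233]=b;cv2.imwrite("pics/c1.png",o)
E
```

```text
(no output)
```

View pics/c1.png

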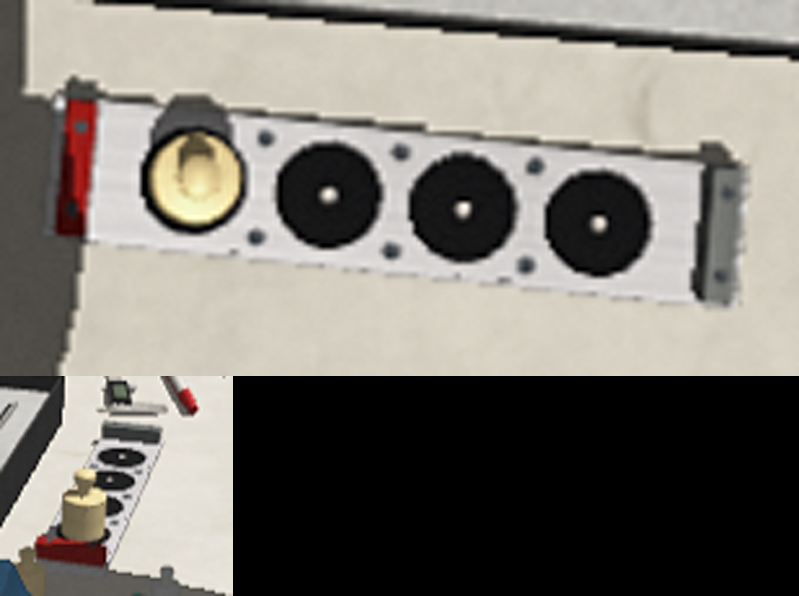

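The 500 stands upright, centred on the seat beside the red block: body at crop (195,180), seat at (193,181). The other three are undisturbed, so I continue with them.

```bash
python3 - <<'E'
from h import *
import json
np.set_printoptions(precision=4,suppress=True)
P=json.load(open("P.json"))
for k,s in(("200","s2"),("100","s3"),("50","s4")):
    if not job(k,P[k],P[s],zg=.0218): break
robot.move_ptp([.45,-.05,.25],down())
t=robot.grab_frame("top")[:,:,::-1]; s=robot.grab_frame("side")[:,:,::-1]
a=cv2.resize(t[235:315,310:480],None,fx=4.7,fy=4.7,interpolation=cv2.INTER_CUBIC)
o=np.zeros((596,799,3),np.uint8);o[:376]=a;o[376:,:233]=cv2.resize(s[180:265,320:410],(233,220),interpolation=cv2.INTER_CUBIC)
o[376:,250:543]=cv2.resize(t,(293,220),interpolation=cv2.INTER_AREA);cv2.imwrite("pics/c2.png",o); print(robot.get_state()["time"])
E
```

```text
200 grip 0.0186 28.8 [ 0.5571 -0.1102  0.0218] 13.8083
BAD GRIP
14.925
```

View pics/c2.png

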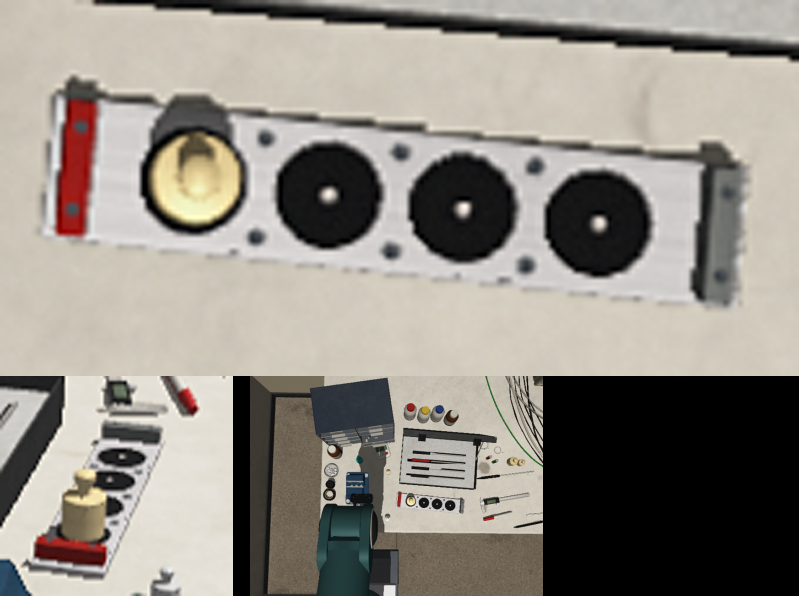

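The 500 is fine. The 200's finger reading is lower than I expected, and the fingers are still closed. I check what they hold.

```bash
python3 - <<'E'
from h import *
s=robot.get_state(); print(s["opening"],s["grasp_force"],s["ee_pos"],s["force"])
w=robot.grab_frame("wrist")[:,:,::-1]; sd=robot.grab_frame("side")[:,:,::-1]
u,v=proj(cam("side"),s["ee_pos"]); print(u,v); u,v=int(u),int(v)
o=np.zeros((600,800,3),np.uint8); o[:300,:400]=cv2.resize(w,(400,300),interpolation=cv2.INTER_AREA); o[:300,400:]=cv2.resize(sd,(400,300),interpolation=cv2.INTER_AREA)
c=sd[max(v-50,0):v+50,max(u-65,0):u+65]; o[300:,:400]=cv2.resize(c,(400,300),interpolation=cv2.INTER_CUBIC)
c=w[330:480,220:420]; o[300:,400:]=cv2.resize(c,(400,300),interpolation=cv2.INTER_CUBIC)
cv2.imwrite("pics/c3.png",o)
E
```

```text
0.018651681813482517 27.048146910174324 [ 0.45000794 -0.05031085  0.24883092] [-0.00543253  0.05545887 -2.04482827]
386.9619058598441 162.73383014661266
```

View pics/c3.png

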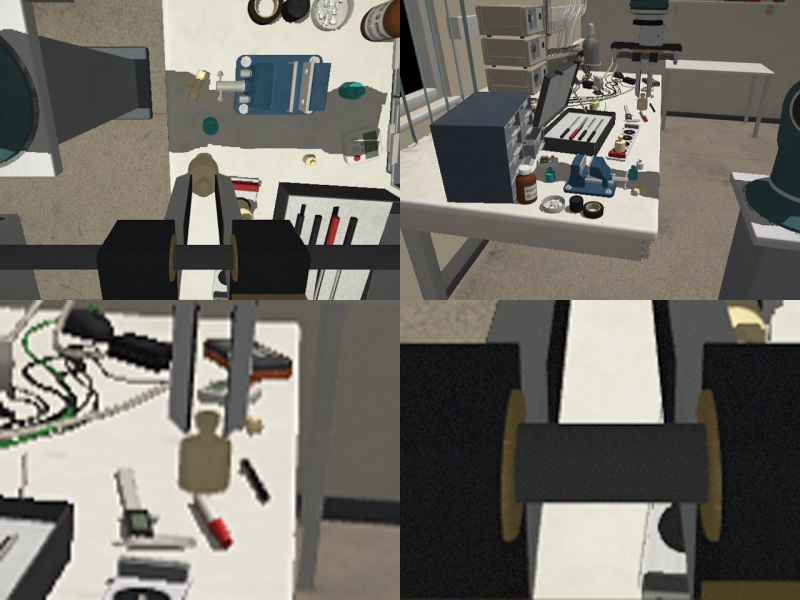

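```bash
python3 - <<'E'
from h import *
np.set_printoptions(precision=4,suppress=True)
s=robot.get_state(); p=s["ee_pos"]; S,W=cam("side"),cam("wrist"); T=s["tool_rot"]
print("cams",(-S[1].T@S[2]).ravel(),(-W[1].T@W[2]).ravel())
for n,q in(("tcp",[0,0,0]),("tipL",[0,-.01,.019]),("tipR",[0,.01,.019]),("wbot",[0,0,.022]),("wtop",[0,0,-.023])):
    X=p+T@np.array(q); print(n,X,"side",proj(S,X),"wrist",proj(W,X))
# knob top seen: side (388.2,149.3); wrist from half-size picture
print(tri([(S,np.array([388.2,150.3])),(W,np.array([326,250.]))]))
w=robot.grab_frame("wrist")[:,:,::-1]; sd=robot.grab_frame("side")[:,:,::-1]
o=np.zeros((600,800,3),np.uint8); o[:,:400]=cv2.resize(w[200:380,260:380],(400,600),interpolation=cv2.INTER_CUBIC); o[:,400:]=cv2.resize(sd[90:195,350:420],(400,600),interpolation=cv2.INTER_CUBIC)
cv2.imwrite("pics/c4.png",o)
E
```

```text
cams [0.417  0.8151 0.5136] [0.4507 0.0334 0.4398]
tcp [ 0.45   -0.0501  0.249 ] side [386.9618 162.6413] wrist [323.9544 282.8794]
tipL [ 0.44   -0.0501  0.2301] side [391.9691 173.5303] wrist [307.2434 269.9568]
tipR [ 0.46   -0.0501  0.23  ] side [380.4851 172.7558] wrist [340.7893 269.9843]
wbot [ 0.45   -0.0501  0.227 ] side [386.1014 174.7829] wrist [324.0265 268.1208]
wtop [ 0.45   -0.0502  0.272 ] side [387.8813 149.6665] wrist [323.8615 301.908 ]
(array([ 0.4493, -0.021 ,  0.2791]), np.float64(3.9106847335992256))
```

View pics/c4.png

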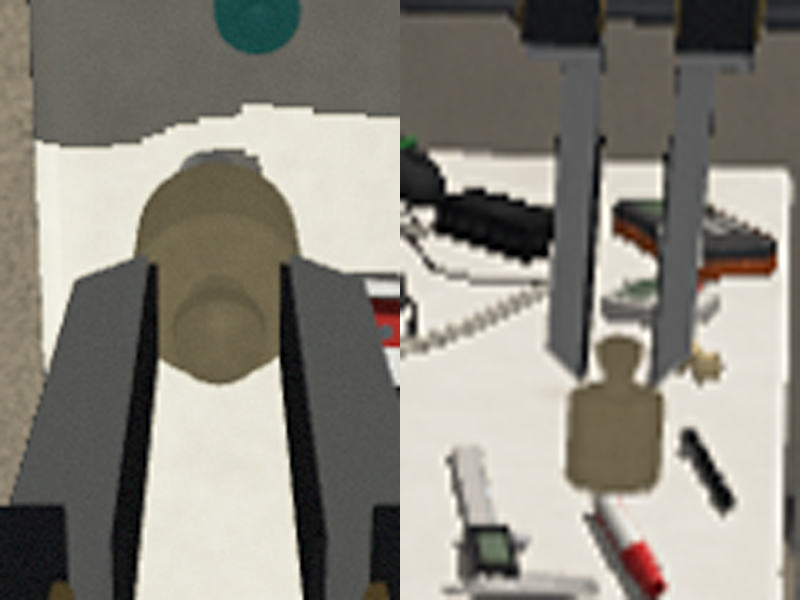

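The wrist and side crops show the tip corners at wrist (345,279) and (306,279), and at side (382,156) and (395,157). That puts the fingertips well above where TCP+19 mm should be, so the 200 is held by its knob. I'll triangulate the tips to get the true offset.

```bash
python3 - <<'E'
from h import *
np.set_printoptions(precision=4,suppress=True)
s=robot.get_state(); p=s["ee_pos"]; S,W=cam("side"),cam("wrist"); T=s["tool_rot"]
for a,b in(((382.4,156.2),(344.9,278.6)),((394.6,157),(305.6,278.6)),((388.5,150),(325.7,295.4))):
    X,r=tri([(S,np.array(a)),(W,np.array(b))]); print(X,"in tool",T.T@(X-p),r)
import numpy as np
print(p)
E
```

```text
[ 0.4591 -0.042   0.2624] in tool [ 0.008   0.0091 -0.013 ] 3.2024547395926106
[ 0.4386 -0.0422  0.2622] in tool [ 0.0078 -0.0114 -0.0128] 4.119267511495536
[ 0.4496 -0.0466  0.2725] in tool [ 0.0035 -0.0005 -0.0231] 2.8476560674263283
[ 0.45   -0.05    0.2494]
```

The real fingertips are 13 mm behind the reported TCP, about 32 mm higher than specified. That matches the finger gaps: the 500 was held at its top rim and the 200 by its knob. I put the 200 down gently on seat 2 first, and then grip the other two 28 mm lower.

```bash
python3 - <<'E'
from h import *
import json
np.set_printoptions(precision=4,suppress=True)
P=json.load(open("P.json")); Q=P["s2"]
robot.move_linear([Q[0],Q[1],.13],velocity=.15); print(robot.get_state()["opening"])
robot.move_linear([Q[0],Q[1],.045],velocity=.12)
print(robot.move_linear([Q[0],Q[1],.030],velocity=.02,threshold=4),robot.get_state()["ee_pos"])
robot.gripper_to(.05); robot.pause(.3)
robot.move_linear([Q[0],Q[1],.14],velocity=.25)
P1=P["100"]; robot.gripper_to(.064)
robot.move_ptp([P1[0],P1[1],.13],down())
t=robot.grab_frame("side")[:,:,::-1]; w=robot.grab_frame("wrist")[:,:,::-1]
o=np.zeros((600,800,3),np.uint8); o[:,:400]=cv2.resize(w[140:360,220:367+20],(400,600)); o[:,400:]=cv2.resize(t[160:280,325:405],(400,600),interpolation=cv2.INTER_CUBIC)
cv2.imwrite("pics/c5.png",o)
robot.move_linear([P1[0],P1[1],.02],velocity=.2)
print("hit",robot.move_linear([P1[0],P1[1],-.006],velocity=.05,threshold=5)); robot.gripper_to(0)
s=robot.get_state(); print(s["opening"],s["grasp_force"],s["ee_pos"],s["time"])
E
```

```text
0.01894568328555397
True [ 0.5181 -0.2832  0.0317]
hit False
0.021841201845634373 29.999440939500346 [ 0.4484 -0.1176 -0.006 ] 23.525
```

View pics/c5.png

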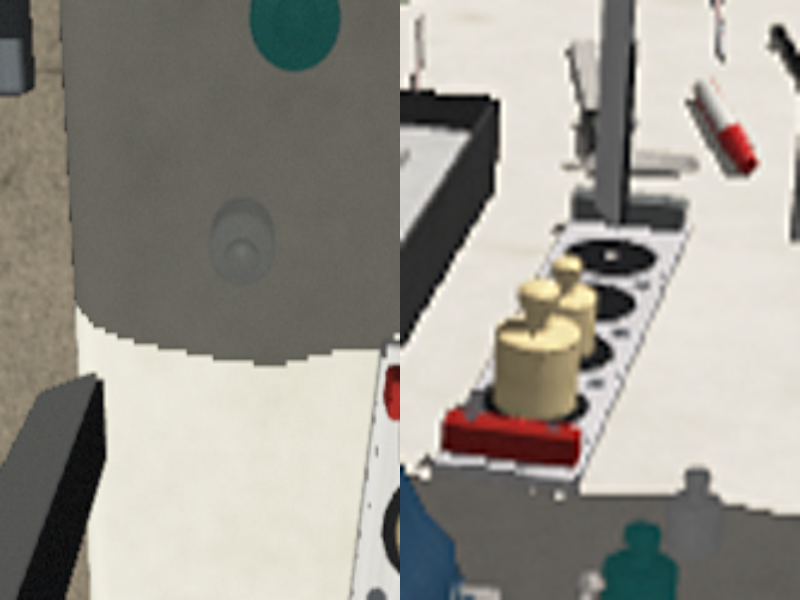

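The 200 stands upright on seat 2, at right panel (573,310), behind the 500. The 100 is now gripped on its body: 21.8 mm opening against a 23 mm body. Next I place it and do the 50.

```bash
python3 - <<'E'
from h import *
import json
np.set_printoptions(precision=4,suppress=True)
P=json.load(open("P.json")); zg=-.006
def place(P0,Q,op):
    robot.move_linear([P0[0],P0[1],.13],velocity=.25)
    robot.move_ptp([Q[0],Q[1],.11],down()); print("held",robot.get_state()["opening"])
    robot.move_linear([Q[0],Q[1],zg+.025],velocity=.2)
    print("touch",robot.move_linear([Q[0],Q[1],zg+.0088],velocity=.03,threshold=4),robot.get_state()["ee_pos"])
    robot.gripper_to(op); robot.pause(.2); robot.move_linear([Q[0],Q[1],.14],velocity=.25)
place(P["100"],P["s3"],.06)
A=P["50"]; robot.move_ptp([A[0],A[1],.13],down())
robot.move_linear([A[0],A[1],.02],velocity=.2)
hit=robot.move_linear([A[0],A[1],zg],velocity=.05,threshold=5); robot.gripper_to(0)
s=robot.get_state(); print("hit",hit,s["opening"],s["grasp_force"],s["ee_pos"])
if s["opening"]>.015: place(A,P["s4"],.056)
robot.move_ptp([.40,-.03,.25],down())
t=robot.grab_frame("top")[:,:,::-1]; s=robot.grab_frame("side")[:,:,::-1]
o=np.zeros((596,799,3),np.uint8);o[:376]=cv2.resize(t[235:315,310:480],None,fx=4.7,fy=4.7,interpolation=cv2.INTER_CUBIC)
o[376:,:340]=cv2.resize(s[190:260,310:418],(340,220),interpolation=cv2.INTER_CUBIC)
o[376:,350:643]=cv2.resize(t,(293,220),interpolation=cv2.INTER_AREA);cv2.imwrite("pics/c6.png",o); print(robot.get_state()["time"])
E
```

```text
held 0.02178657092160314
touch True [ 0.5127 -0.3421  0.004 ]
hit False 0.01737067911107745 30.000455599220004 [ 0.6531 -0.1197 -0.006 ]
held 0.017367778755555313
touch True [ 0.5072 -0.402   0.0039]
37.3167
```

View pics/c6.png

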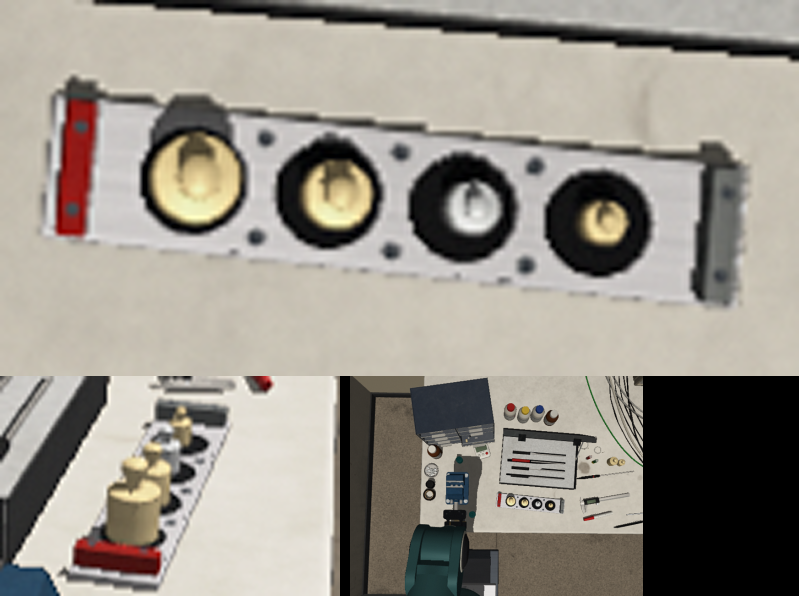

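All four stand upright and in order: 500, 200, 100, 50 from red to grey, at crop (195,180), (339,195), (472,207) and (604,222). Each is within about 4 mm of its seat centre, part of which is parallax. The arm is clear, so I hand in.

```bash
python3 -c "
from rig import robot
print(robot.sign_off())"
```

```text
the job is handed in; nothing more can be done
None
```

I handed the job in at about 37 s: in the last pictures, all four weights stand upright and released in size order from the red block to the grey one, each within about 4 mm of its seat centre; the verdict was not shown.

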